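# Ready the sugar shaker: swap, lid on, cap off

## Robot

A 6-joint arm with a two-finger parallel gripper is mounted at the origin on the work surface. World frame = base frame: x ahead of the robot, y to its left, z up, the work surface at z = 0. Lengths are in mm, angles in rad, forces in N, time in s.
With the tool pointing down it reaches from about 300 to 775 mm from the base axis. Payload 14.6 kg.
Tool frame: the origin (TCP) lies between the finger pads; the fingertips stand manip.tip_reach ahead of it and the grasp point (between the pads) lies 5 mm behind it (manip.tip_reach is the distance from the TCP to the fingertips, in mm); z points along the fingers, y is the line along which they close (so a half turn about z gives the same grasp; the last joint's range is limited). The gripper opens to 94 mm and grips with 3 to 60 N. Pads are 16 mm wide; open, the fingers measure 119 mm over their backs; the gripper's body (75 mm by 177 mm) begins 78 mm behind the grasp point.
Start: joints at [1.159, 0.3, 1.521, -0, 1.321, -0.067], TCP at [185.902, 517.619, 219.446] pointing down, gripper open.
Joint ranges: [-3.03, 3.03], [-0.79, 2.21], [0.23, 2.52], [-1.04, 4.18], [0, 3.07], [-2.55, 2.55]. Speed limits (rad/s): [2.22, 2.22, 2.57, 3.14, 3.14, 3.14].

## Interface

Orientations are given as [roll, pitch, yaw] about the fixed x, y, z axes, in that order (R = Rz(yaw) Ry(pitch) Rx(roll)).
In Python, from cell import manip gives the robot as it stands. The module is installed in compiled form; this text tells all that it offers.
- The arm moves only by the shell command python3 -m creep 'ROWS' [FORCE]. ROWS is JSON, a list of rows, each a list of 3 entries, a list of its own where there are three numbers: the opening, from -1 (shut) to 1 (fully open), then the shift along the tool's x, y, z in cm, then the turn about the tool's z in units of 5 degrees (1.0 is 5 degrees). In form: [[grip, [tx, ty, tz], roll], ...]. A call has 1 to 12 rows; each row is the pose to reach, as a shift and turn from the pose commanded when the call began, along the tool's axes at that moment; what a row does not reach only later rows make up. A row lasts 1/10 s, in which the tool goes at most 50 mm and 8.59 degrees, less where a joint would pass 70% of its speed; a pose out of reach is approached as far as the arm can. A call with a gripper value outside its range is refused whole. The fingers move at their own pace and stop on an object; FORCE is the grip in N (left out, the last holds). Time passes only in rows, so rows that repeat a pose let the fingers close. It gives the time, the measured TCP pose, the force, the opening and the grip force at its end, in the units of the state.
- manip.read_state(): the state, without advancing time (a new reading comes with each control period).
- manip.camera(name): name is "scene" or "top" or "wrist"; returns the picture (420x560x3 uint8, red, green, blue); there is no depth.
- manip.camera_params(name): a dict with "fovy" (degrees; the focal length in pixels is half the picture's height over the tangent of half this angle, whatever the lens; pixels are square), "cx", "cy" (the principal point, pixels), "origin" and "attitude" of the camera in the world. Camera axes: x right, y down, z forward; pixel columns grow to the right and rows downward; lengths in mm; the calibration is good to about 2 mm. A picture is of the moment at which its call begins: read the wrist's pose just before it. camera_params takes no time and is no camera call; for the wrist camera it gives the pose at the moment of the call.
- manip.sign_off(): hands the job in; it is judged then, once.
The state is a dict: "clock": time; "joints": joint angles; "qd": joint speeds; "effort": joint torques, N m; "eef_pos": TCP position; "eef_rot": TCP orientation; "wrist_force": force on the tool from outside, world axes, zero at the start; "moment": the same for the moment, N m; "finger_gap": finger opening in mm; "finger_force": force on a finger pad.
Only numpy, scipy, OpenCV 4.12 (cv2) and the standard library are available. Lean on these libraries where they do the work, as an engineer would, in place of code of your own. Each camera call takes 0.05 s, during which the arm holds its last target. There are 200 camera calls.

## Task

The cinnamon is finished with and sugar is next: first swap the two shakers, so that the open white sugar shaker stands in the middle of the blue saucer and the amber cinnamon shaker stands on the cork coaster. Then carry the steel sifter lid, with its red cap still on it, over to the sugar shaker, seat it level in the mouth and let go of it, and lift the red cap off on its own, leaving the sifter lid seated and the shaker standing in the saucer. Finish while holding the cap upright and still, a hand's breadth above the lid; drop nothing and leave everything else where it stands.

Things in the scene. Friction and masses are not known exactly. Their poses are not given: they have to be found in the camera images.
- sugar_shaker: open sugar shaker, white glazed ceramic with blue bands near the foot, round, 62 mm across up to 72 mm height, then a shoulder to a 55 mm wide neck, 88 mm high in all; 260 g, mass varies by a quarter. Origin: centre of its underside, z up along its axis. Starts on the cork coaster.
- shaker_mouth (a point): centre of the sugar shaker's mouth, at the rim, 88 mm above its underside; the mouth is 49 mm wide inside and open far down
- cinnamon_shaker: cinnamon shaker, amber glass with a paper label, closed for good by its own steel top and flat black cap (all one piece): 62 mm across up to 72 mm height, top 61 mm wide from 80 to 94 mm, cap 53 mm wide to 104 mm; about 240 g. Origin: centre of its underside, z up. Starts in the blue saucer.
- sifter_lid: steel sifter lid, 80 g. Plug 44.4 mm wide from 0 to 9 mm (enters the shaker's mouth), beaded grip flange 63 mm wide from 9 to 23 mm, perforated boss 42.4 mm wide to 31 mm, inside the red cap. Origin: centre of plug underside, z up. Lies plug down on the board, cap loose on top: gripped by the flange it carries both. Seated, flange on the rim, its origin is 79 mm above the shaker's underside.
- red_cap: red plastic cap, an upside-down cup 53 mm wide outside and 34 mm high, open below (47 mm wide inside), resting loosely on the sifter lid's flange over the boss; 35 g. Origin: centre of its open lower edge, z up; it starts 23 mm above the lid's origin. Not fastened: lifted straight up it comes away alone.
- saucer_mid (a point): centre of the flat inner floor (86 mm across, 6 mm above the worktop) of the fixed blue saucer, 116 mm wide with a sloping rim 11 mm high
- coaster_mid (a point): centre of the top (8 mm above the worktop) of the fixed round cork coaster, 104 mm wide, flat
- board: small fixed wooden board, 100 x 100 x 12 mm, origin under its centre; the sifter lid lies near its middle. The bare worktop between the board, saucer, coaster and robot is free to park a shaker on.
- pot: steel pot on the hob, 200 mm wide, 110 mm high, two loop handles out to 157 mm either side along its x axis; origin under its centre; leave alone
- oven_dish: oval glass oven dish on the hob, 335 x 185 x 71 mm with ears, long along its x; origin under its centre; leave alone
- pepper_mill: dark wooden pepper mill, 52 mm wide, 114 mm high; origin under its centre; leave alone
- clip_box: clear food box with white clip lid, 120 x 170 x 65 mm (x, y, z); origin under its centre; leave alone
- prep_bowl: small terracotta bowl, 104 mm wide, 45 mm high; origin under its centre; leave alone
- wooden_spoon: wooden spoon lying on the worktop, 240 mm long along its x; leave alone
- oil_bottle: green glass oil bottle, 60 mm wide, 190 mm high; origin under its centre; leave alone
There are look-alikes about, which are no part of the job. There is more than one size of the red_cap; the job needs the smaller.

How it is judged (in metres and radians):
On the way, in this order (a step that is already met when the one before it is completed fails the run):
1. the shakers have changed places: sugar in the saucer, cinnamon on the coaster, both upright and let go (horizontal distance between sugar_shaker and saucer_mid below 0.013 m and height (world z) of sugar_shaker below 0.012 m and angle between each of sugar_shaker, cinnamon_shaker's own z axis and vertical below 0.1 rad and horizontal distance between cinnamon_shaker and coaster_mid below 0.02 m and height (world z) of cinnamon_shaker below 0.014 m and contact force between the fingers and sugar_shaker below 0.1 N and contact force between the fingers and cinnamon_shaker below 0.1 N), for 0.2 s.
2. the sifter lid, cap still on it, is seated on the sugar shaker and let go (horizontal distance between sugar_shaker and saucer_mid below 0.013 m and height (world z) of sugar_shaker below 0.012 m and angle between each of sugar_shaker, cinnamon_shaker's own z axis and vertical below 0.1 rad and horizontal distance between cinnamon_shaker and coaster_mid below 0.02 m and height (world z) of cinnamon_shaker below 0.014 m and horizontal distance between sifter_lid and sugar_shaker below 0.005 m and z of sifter_lid in the frame of sugar_shaker between 0.075 and 0.082 m and angle between the z axis of sifter_lid and the z axis of sugar_shaker, either way round below 0.07 rad and z of red_cap in the frame of sifter_lid below 0.027 m and horizontal distance between red_cap and sifter_lid below 0.008 m and contact force between the fingers and sifter_lid below 0.1 N), for 0.1 s.
At the end, for the whole second after the job is handed in: Sugar shaker upright in the saucer (13 mm of centre), cinnamon upright on the coaster (20 mm); sifter lid seated level on the sugar shaker (5 mm); the fingers alone hold the red cap upright (0.3 rad) and still, its edge 75 mm or more above the lid's underside, touching nothing else (all of step 1 and horizontal distance between sifter_lid and sugar_shaker below 0.005 m and z of sifter_lid in the frame of sugar_shaker between 0.075 and 0.082 m and angle between the z axis of sifter_lid and the z axis of sugar_shaker, either way round below 0.07 rad and z of red_cap in the frame of sifter_lid above 0.075 m and angle between red_cap's own z axis and vertical below 0.3 rad and contact force between the fingers and red_cap above 1 N and contact force between red_cap and sifter_lid below 0.05 N and contact force between red_cap and sugar_shaker below 0.05 N and contact force between the fingers and sifter_lid below 0.1 N and linear speed of red_cap below 0.05 m/s and linear speed of each of sifter_lid, sugar_shaker below 0.02 m/s); the arm keeps its last pose, push and grip.
It fails at once if the red cap leaves the sifter lid while the lid is not seated on the sugar shaker, or the lid comes unseated once the cap is off (distance between red_cap and sifter_lid above 0.04 m and not (horizontal distance between sifter_lid and sugar_shaker below 0.005 m and z of sifter_lid in the frame of sugar_shaker between 0.075 and 0.082 m and angle between the z axis of sifter_lid and the z axis of sugar_shaker, either way round below 0.07 rad)).
It fails at once if the sugar shaker is out of the saucer while the cap is off (distance between red_cap and sifter_lid above 0.04 m and not (horizontal distance between sugar_shaker and saucer_mid below 0.013 m and height (world z) of sugar_shaker below 0.012 m and angle between sugar_shaker's own z axis and vertical below 0.1 rad)).
It fails at once if a shaker, the sifter lid or the cap is tipped beyond 30 degrees (angle between any of sugar_shaker, cinnamon_shaker, sifter_lid, red_cap's own z axis and vertical above 0.52 rad).
It fails at once if a shaker or the sifter lid is dropped ((linear speed of sugar_shaker above 0.45 m/s and contact force between sugar_shaker and anything else below 0.05 N) or (linear speed of cinnamon_shaker above 0.45 m/s and contact force between cinnamon_shaker and anything else below 0.05 N) or (linear speed of sifter_lid above 0.45 m/s and contact force between sifter_lid and anything else below 0.05 N)).
It fails at once if something else is moved by more than 25 mm (distance of any of pot, oven_dish, pepper_mill, clip_box, prep_bowl, wooden_spoon, oil_bottle from where it was at the start of the episode above 0.025 m).
It also fails if it takes over 72 s, if anything falls off the work surface, if the arm or the gripper's body presses on something with over 40 N, if the wrist force passes 120 N, or if a joint passes its speed limit or range.

## Working session

There is one attempt and no reset: what is moved stays moved. The work goes in short steps, Python scripts to look and compute and a shell command to move; the robot and the scene stay as the last step left them, time stands still between calls to the robot, and variables do not carry over. Pictures are saved under pics/ and viewed, at most 11 in all, crops included, and the job is handed in when it is done.

```bash
mkdir -p pics
python3 - <<'E'
from cell import manip
import cv2
for n in ("scene","top"):
    p=manip.camera_params(n); print(n,p)
    cv2.imwrite(f"pics/{n}0.png",manip.camera(n)[:,:,::-1])
print(manip.camera_params("wrist"),manip.tip_reach)
print(manip.read_state())
E
```

```text
scene {'fovy': 46.67253756944187, 'cx': 284.64682562585836, 'cy': 203.899817469386, 'origin': array([1472.4089918 ,  225.5659086 ,  896.29864105]), 'attitude': array([-2.2867013 , -0.01548564,  1.87400434])}
top {'fovy': 49.98212540078253, 'cx': 279.51134753388516, 'cy': 211.59256261169338, 'origin': array([ 412.24386455,  -43.71853058, 1227.70051963]), 'attitude': array([-2.98878169,  0.00579961, -1.58280034])}
{'fovy': 63.32869233034921, 'cx': 280.1634325894503, 'cy': 204.12288315957758, 'origin': array([118.90603795, 541.8468734 , 384.11678128]), 'attitude': array([2.89353613e+00, 8.18227151e-04, 1.22556775e+00])} 14.0
{'clock': 0.1, 'joints': array([ 1.15937193e+00,  3.00427115e-01,  1.52152981e+00,  8.85183491e-06,
        1.32067471e+00, -6.65998644e-02]), 'qd': array([-5.95286184e-05, -7.26509786e-04, -2.24422146e-03,  1.67049606e-03,
        3.98534191e-04, -5.94944668e-04]), 'effort': array([ 1.12407946e-03, -5.32641363e+01, -3.53281510e+01,  7.09531526e-02,
        2.35219148e-02, -4.41467603e-05]), 'eef_pos': array([185.8300211 , 517.42236286, 218.93212904]), 'eef_rot': array([-3.14055654e+00, -7.77005334e-05,  2.79676589e+00]), 'wrist_force': array([-0.56726828, -0.63200097, -0.58711087]), 'moment': array([0.00625091, 0.00566396, 0.0055698 ]), 'finger_force': 0.0, 'finger_gap': 94.07687897847266}
```

View pics/scene0.png

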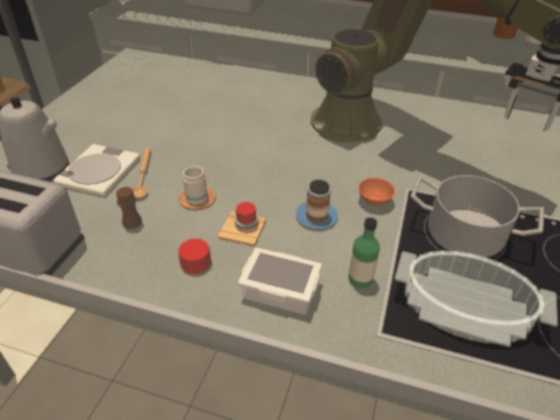

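View pics/top0.png

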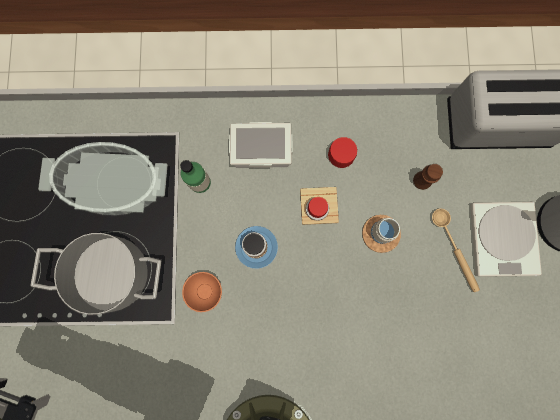

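The scene view shows sugar at (196,187) on the coaster, the lid and cap at (246,215) on the board, and cinnamon at (318,203) in the saucer. The big decoy cap is at (195,256). In the top view the saucer is at about (257,246), the board (319,206) and the coaster (381,233). I'll enlarge these for accurate readings.

```bash
cat > h.py <<'E'
import numpy as np, cv2
from scipy.spatial.transform import Rotation as Ro
from cell import manip
def ray(p,u,v):
    f=210/np.tan(np.radians(p["fovy"]/2))
    d=Ro.from_euler("xyz",p["attitude"]).as_matrix()@np.array([(u-p["cx"])/f,(v-p["cy"])/f,1])
    return np.array(p["origin"]),d/np.linalg.norm(d)
def atz(p,u,v,z):
    o,d=ray(p,u,v); return o+d*(z-o[2])/d[2]
def tri(obs):
    A=np.zeros((3,3));b=np.zeros(3);L=[ray(*x) for x in obs]
    for o,d in L:
        M=np.eye(3)-np.outer(d,d);A+=M;b+=M@o
    x=np.linalg.solve(A,b)
    return x,[np.linalg.norm(np.cross(x-o,d)) for o,d in L]
def proj(p,X):
    f=210/np.tan(np.radians(p["fovy"]/2))
    c=Ro.from_euler("xyz",p["attitude"]).as_matrix().T@(np.array(X)-p["origin"])
    return p["cx"]+f*c[0]/c[2],p["cy"]+f*c[1]/c[2]
E
python3 - <<'E'
import cv2,numpy as np
s=cv2.imread("pics/scene0.png");t=cv2.imread("pics/top0.png")
def up(im,x,y,w,h,k,out):
    c=cv2.resize(im[y:y+h,x:x+w],None,fx=k,fy=k,interpolation=cv2.INTER_CUBIC)
    for i in range(0,w,20):
        cv2.line(c,(i*k,0),(i*k,8),(0,255,255),1);cv2.putText(c,str(x+i),(i*k,18),0,.35,(0,255,255),1)
    for j in range(0,h,20):
        cv2.line(c,(0,j*k),(8,j*k),(0,255,255),1);cv2.putText(c,str(y+j),(10,j*k+4),0,.35,(0,255,255),1)
    cv2.imwrite(out,c)
up(s,170,150,180,110,4,"pics/sc1.png");up(t,225,170,190,110,4,"pics/tc1.png")
E
```

```text
(no output)
```

View pics/sc1.png

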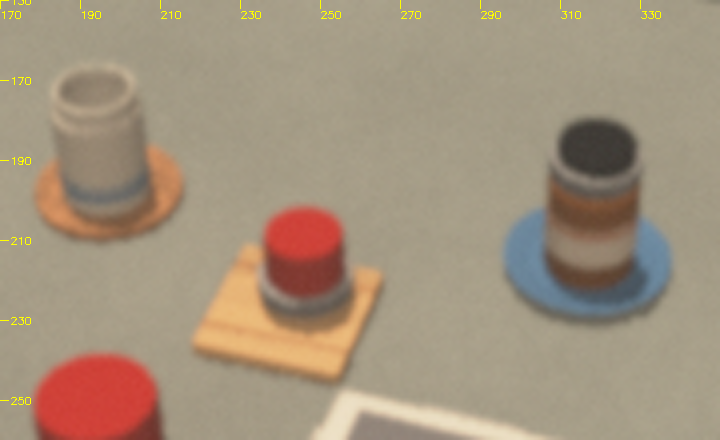

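View pics/tc1.png

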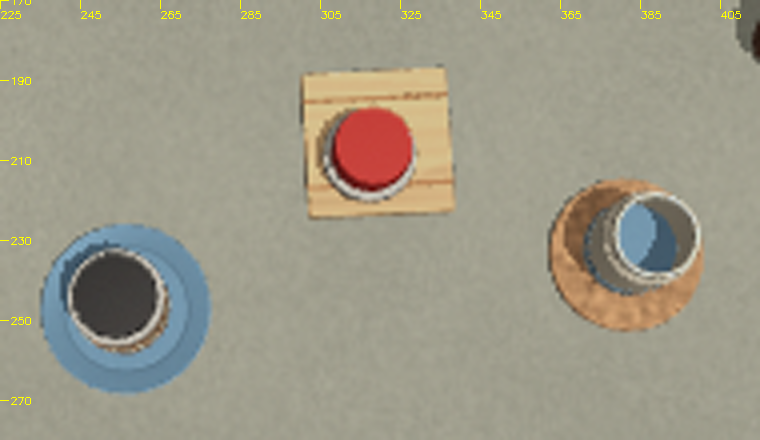

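Readings, as (scene) / (top):

| Point | Scene px | Top px |
|---|---|---|
| Sugar rim | (194,172.8) | (389,229.5) |
| Coaster | (197.4,197.5) | (381.5,234) |
| Red cap top | (245.9,208.4) | (318.1,206.6) |
| Cinnamon cap top | (319.4,187.2) | (253.8,244) |
| Saucer rim | (316.8,214.8) | (256.4,247.3) |

Run:
```python
from h import *
np.set_printoptions(precision=1,suppress=True)
S=manip.camera_params("scene");T=manip.camera_params("top")
for n,a,b,z in [("sugar rim",(194,172.8),(389,229.5),96),("coaster",(197.4,197.5),(381.5,234),8),("cap top",(245.9,208.4),(318.1,206.6),69),("cinn top",(319.4,187.2),(253.75,244),110),("saucer rim",(316.75,214.75),(256.4,247.25),11)]:
    x,e=tri([(S,*a),(T,*b)]); print(n,x,np.array(e),"z-given",z,atz(T,*b,z),atz(S,*a,z))
for n,u,v,z in [("pepper",431,172,114),("bowl",202,290,45),("bottle",186,167,190),("clip",261,145,65),("bigcap",343,151,40)]: print(n,atz(T,u,v,z))
```

```text
sugar rim [ 537.4 -314.4   88.7] [2.3 2.3] z-given 96 [ 537.3 -314.9   96. ] [ 545.8 -307.    96. ]
coaster [ 535.3 -315.    -1.2] [2.1 2.1] z-given 8 [ 535.1 -315.     8. ] [ 544.8 -307.3    8. ]
cap top [ 603.1 -138.9   63.4] [1.4 1.4] z-given 69 [ 602.6 -139.8   69. ] [ 608.8 -135.1   69. ]
cinn top [504.2  28.2 100.3] [2. 2.] z-given 110 [503.9  25.6 110. ] [515.5  32.4 110. ]
saucer rim [503.3  26.9   2.4] [1.8 1.8] z-given 11 [503.1  24.7  11. ] [512.1  30.6  11. ]
pepper [ 680.3 -423.8  114. ]
bowl [391.7 164.1  45. ]
bottle [681.9 180.7 190. ]
clip [772.1   8.2  65. ]
bigcap [ 759.8 -213.8   40. ]
```

Heights come out a consistent 6–9 mm low because of scene-camera bias, and the xy positions agree. Next I move over the cinnamon and refine with the wrist camera.

```bash
cat > goto.py <<'E'
import sys
from h import *
def goto(x,y,z,yaw):
    s=manip.read_state(); R=Ro.from_euler("xyz",s["eef_rot"]).as_matrix()
    Rn=Ro.from_euler("xyz",[np.pi,0,s["eef_rot"][2]]).as_matrix()
    d=Rn.T@(np.array([x,y,z])-s["eef_pos"])/10
    t=-(yaw-s["eef_rot"][2]); t=(t+np.pi/2)%np.pi-np.pi/2
    return "shift cm",d.round(2),"roll",round(np.degrees(t)/5,2),"now",s["eef_pos"].round(1),s["eef_rot"].round(3),"j6",s["joints"][5].round(2),"gap",s["finger_gap"].round(1),"t",s["clock"]
if __name__=="__main__": print(*goto(*map(float,sys.argv[1:5])))
E
python3 goto.py 490 20 270 1.61
```

```text
Traceback (most recent call last):
  File "goto.py", line 9, in <module>
    if __name__=="__main__": print(*goto(*map(float,sys.argv[1:5])))
                                    ~~~~^^^^^^^^^^^^^^^^^^^^^^^^^^^
  File "goto.py", line 8, in goto
    return "shift cm",d.round(2),"roll",round(np.degrees(t)/5,2),"now",s["eef_pos"].round(1),s["eef_rot"].round(3),"j6",s["joints"][5].round(2),"gap",s["finger_gap"].round(1),"t",s["clock"]
                                                                                                                                                      ^^^^^^^^^^^^^^^^^^^^^
AttributeError: 'float' object has no attribute 'round'
```

```bash
sed -i 's/s\["finger_gap"\].round(1)/round(s["finger_gap"],1)/' goto.py
python3 goto.py 490 20 270 1.61
```

```text
shift cm [-45.44 -36.53  -5.11] roll 13.6 now [185.8 517.4 218.9] [-3.141 -0.     2.797] j6 -0.07 gap 94.1 t 0.1
```

```bash
python3 -m creep '[[1,[0,0,-5.1],0],[1,[-3,-2.5,-5.1],1],[1,[-7,-5.5,-5.1],2],[1,[-11,-9,-5.1],3.5],[1,[-15,-12,-5.1],5],[1,[-19,-15,-5.1],6.5],[1,[-23,-18.5,-5.1],8],[1,[-27,-22,-5.1],9.5],[1,[-31,-25,-5.1],11],[1,[-35,-28,-5.1],12.5],[1,[-39,-31.5,-5.1],13.6],[1,[-42,-34,-5.1],13.6]]' 30
python3 goto.py 490 20 270 1.61
```

```text
clock: 1.3
eef_pos: [466.0, 54.9, 270.4]
eef_rot: [-3.142, -0.0, 1.606]
wrist_force: [-0.2, 0.3, 0.4]
finger_gap: 93.8
finger_force: 0.0
shift cm [-3.58  2.27  0.04] roll -0.04 now [466.   54.9 270.4] [-3.142 -0.     1.606] j6 0.0 gap 93.8 t 1.3
```

```bash
python3 -m creep '[[1,[-2,1,0],0],[1,[-4,3,0],0],[1,[-4,3,0],0],[1,[-4,3,0],0]]'
python3 - <<'E'
from h import *
p=manip.camera_params("wrist");im=manip.camera("wrist");np.save("pics/w1.npy",p,allow_pickle=True);cv2.imwrite("pics/w1.png",im[:,:,::-1])
S=manip.read_state();print(p,S["eef_pos"],S["eef_rot"])
print(proj(p,[504,25,110]),proj(p,[504,25,11]),proj(p,[537,-315,96]),proj(p,[603,-140,69]))
E
```

```text
clock: 1.7
eef_pos: [496.8, 18.2, 269.9]
eef_rot: [-3.14, -0.0, 1.609]
wrist_force: [0.3, -0.1, 0.2]
finger_gap: 93.9
finger_force: 0.0
{'fovy': 63.32869233034921, 'cx': 280.1634325894503, 'cy': 204.12288315957758, 'origin': array([494.10623625,  89.38740492, 435.12065082]), 'attitude': array([2.89390624e+00, 9.89954034e-04, 3.79545932e-02])} [496.58332172  18.62825579 270.18886777] [-3.14089519e+00 -1.68204890e-04  1.61000881e+00]
(np.float64(288.15002578746123), np.float64(186.67559425357558)) (np.float64(286.4331389084862), np.float64(171.24474952493983)) (np.float64(302.31141568076873), np.float64(450.7853611543659)) (np.float64(363.18639579865146), np.float64(316.9137971633807))
```

View pics/w1.png

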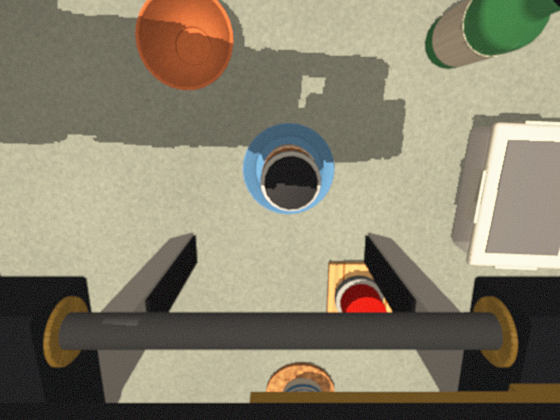

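The wrist view shows the saucer spanning x 244–334, y 124–214, so its centre is about (289,169). The cinnamon cap centre is about (291,181). I'll refine the saucer with an ellipse fit and take a second wrist view from nearer the lid.

```bash
cat >> h.py <<'E'
def ell(im,lo,hi,box):
    "min-area ellipse of hsv mask's hull in box (x0,y0,x1,y1), rgb image"
    m=cv2.inRange(cv2.cvtColor(im,cv2.COLOR_RGB2HSV),lo,hi);k=np.zeros_like(m);x0,y0,x1,y1=box;k[y0:y1,x0:x1]=m[y0:y1,x0:x1]
    c=max(cv2.findContours(cv2.morphologyEx(k,cv2.MORPH_OPEN,np.ones((3,3),np.uint8)),0,1)[0],key=cv2.contourArea)
    return cv2.fitEllipse(cv2.convexHull(c))
BLUE=((95,80,40),(125,255,255));RED=((0,190,150),(6,255,255))
E
python3 - <<'E'
from h import *
im=cv2.imread("pics/w1.png")[:,:,::-1].copy();p=np.load("pics/w1.npy",allow_pickle=True).item()
t=cv2.imread("pics/top0.png")[:,:,::-1].copy();T=manip.camera_params("top")
a=ell(im,*BLUE,(235,115,345,225));b=ell(t,*BLUE,(230,215,285,275));print(a,b)
print(atz(p,*a[0],10),atz(T,*b[0],10),tri([(p,*a[0]),(T,*b[0])]))
print("cinn",atz(p,291,181.5,110),tri([(p,291,181.5),(T,253.75,244)]))
E
python3 goto.py 507 27 270 1.61; python3 goto.py 507 -100 270 1.61
```

```text
((288.1435546875, 168.1725616455078), (89.44705963134766, 90.21147155761719), 70.75263977050781) ((255.981201171875, 246.99212646484375), (41.050758361816406, 41.5919189453125), 74.41114044189453)
[506.00241974  28.80654614  10.        ] [503.87764486  25.84837289  10.        ] (array([505.78907253,  26.63027004,  -6.42976789]), [np.float64(0.6917653530357244), np.float64(0.6917653530356368)])
cinn [506.53539243  30.20526102 110.        ] (array([506.39758343,  26.73310693,  89.97502018]), [np.float64(0.917477624987631), np.float64(0.9174776249877077)])
shift cm [0.8  1.07 0.02] roll 0.0 now [496.6  18.6 270.2] [-3.141 -0.     1.61 ] j6 -0.08 gap 93.6 t 1.75
shift cm [-11.89   0.58   0.02] roll 0.0 now [496.6  18.6 270.2] [-3.141 -0.     1.61 ] j6 -0.08 gap 93.6 t 1.75
```

Saucer is about (505,27) and cinnamon about (505.5,27.5), agreeing within 3 mm. I descend around the cinnamon.

```bash
python3 -m creep '[[1,[0.9,0.9,2],0],[1,[0.9,0.9,5],0],[1,[0.9,0.9,8],0],[1,[0.9,0.9,11],0],[1,[0.9,0.9,14],0],[1,[0.9,0.9,14],0],[1,[0.9,0.9,14],0]]'
python3 - <<'E'
from h import *
p=manip.camera_params("wrist");im=manip.camera("wrist");np.save("pics/w2.npy",p,allow_pickle=True);cv2.imwrite("pics/w2.png",im[:,:,::-1])
a=ell(im,*BLUE,(150,20,420,290));print(a,atz(p,*a[0],11),proj(p,[505,27,11]),proj(p,[505.5,27.5,110]))
E
python3 goto.py 505.5 27.5 51 1.61
```

```text
clock: 2.45
eef_pos: [505.6, 28.2, 131.4]
eef_rot: [3.141, -0.0, 1.611]
wrist_force: [0.4, 0.2, -0.4]
finger_gap: 93.8
finger_force: 0.0
((280.6144714355469, 201.03384399414062), (127.03994750976562, 131.0355224609375), 89.49394989013672) [505.83563898  29.95940109  11.        ] (np.float64(279.5129713789562), np.float64(204.31729712681982)) (np.float64(280.1482230094641), np.float64(245.26596171272388))
shift cm [-0.05 -0.06  8.11] roll 0.01 now [506.1  28.  132.1] [3.14  0.    1.611] j6 -0.06 gap 94.0 t 2.5
```

View pics/w2.png

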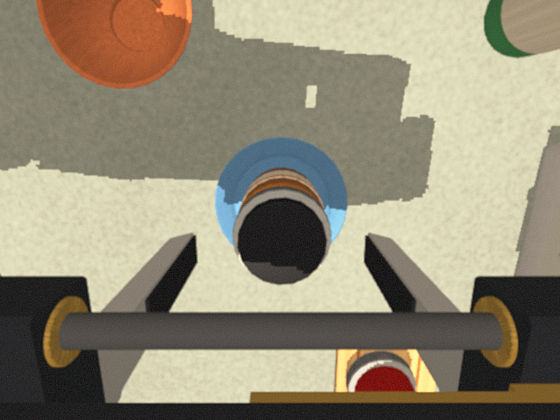

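Cinnamon's cap is centred at (282,240), between the fingertips (195…365), and the saucer fit is (506,30). Next I go down and grip.

```bash
python3 -m creep '[[1,[0.1,0,3],0],[1,[0.1,0,6],0],[1,[0.1,0,8.1],0],[1,[0.1,0,8.1],0],[0,[0.1,0,8.1],0],[-1,[0.1,0,8.1],0],[-1,[0.1,0,8.1],0],[-1,[0.1,0,8.1],0],[-1,[0.1,0,8.1],0],[-1,[0.1,0,8.1],0]]' 25; python3 goto.py 430 -140 51 1.61
```

```text
clock: 3.5
eef_pos: [506.0, 28.6, 50.1]
eef_rot: [3.141, 0.0, 1.61]
wrist_force: [0.1, -0.2, 6.4]
finger_gap: 61.9
finger_force: 25.0
shift cm [-16.55  -8.25  -0.09] roll -0.0 now [506.   28.6  50.1] [3.141 0.    1.61 ] j6 -0.06 gap 61.9 t 3.5
```

```bash
python3 -m creep '[[-1,[0,0,-1.5],0],[-1,[0,0,-3.5],0],[-1,[-2,-1,-4],0],[-1,[-4.5,-2.2,-4],0],[-1,[-7.5,-3.7,-4],0],[-1,[-10.5,-5.2,-4],0],[-1,[-13.5,-6.7,-4],0],[-1,[-15.5,-7.7,-4],0],[-1,[-16.5,-8.3,-4],0],[-1,[-16.5,-8.3,-2.5],0],[-1,[-16.5,-8.3,-1],0],[-1,[-16.5,-8.3,-1],0]]'; python3 goto.py 430 -140 44.5 1.61
```

```text
clock: 4.7
eef_pos: [428.3, -138.8, 58.0]
eef_rot: [-3.139, -0.001, 1.61]
wrist_force: [0.6, 0.1, -2.4]
finger_gap: 61.9
finger_force: 25.0
shift cm [-0.12  0.17  1.35] roll 0.0 now [ 428.3 -138.8   58. ] [-3.139e+00 -1.000e-03  1.610e+00] j6 -0.43 gap 61.9 t 4.7
```

```bash
python3 -m creep '[[-1,[0,0,0.7],0],[-1,[0,0,1.2],0],[-1,[0,0,1.4],0],[-1,[0,0,1.4],0],[-1,[0,0,1.4],0]]'; python3 -m creep '[[0,[0,0,0],0],[1,[0,0,0],0],[1,[0,0,0],0],[1,[0,0,0],0],[1,[0,0,-3],0],[1,[0,0,-7],0],[1,[0,0,-11],0],[1,[0,0,-12],0],[1,[0,0,-12],0]]'; python3 goto.py 537 -313 200 1.047
```

```text
clock: 5.2
eef_pos: [429.3, -139.6, 45.7]
eef_rot: [3.141, 0.0, 1.61]
wrist_force: [-0.9, -0.3, -2.9]
finger_gap: 61.7
finger_force: 25.0
clock: 6.1
eef_pos: [429.7, -139.7, 166.7]
eef_rot: [3.139, 0.001, 1.61]
wrist_force: [-0.6, -0.3, -0.3]
finger_gap: 93.8
finger_force: 0.0
shift cm [-17.73  10.04  -3.33] roll 6.45 now [ 429.7 -139.7  166.7] [3.139e+00 1.000e-03 1.610e+00] j6 -0.43 gap 93.8 t 6.1
```

```bash
python3 -m creep '[[1,[-1,0.5,-3.3],0.5],[1,[-3,2,-3.3],1.5],[1,[-6,4,-3.3],3],[1,[-9.5,6,-3.3],4.5],[1,[-13,8,-3.3],6],[1,[-16,9,-3.3],6.5],[1,[-17.7,10,-3.3],6.5],[1,[-17.7,10,-3.3],6.5],[1,[-17.7,10,-3.3],6.5]]' >/dev/null
python3 - <<'E'
from h import *
p=manip.camera_params("wrist");im=manip.camera("wrist");np.save("pics/w3.npy",p,allow_pickle=True);cv2.imwrite("pics/w3.png",im[:,:,::-1])
print(proj(p,[537,-313,96]),proj(p,[535,-313,8]))
E
python3 goto.py 537 -313 53 1.047
```

```text
(np.float64(283.0813419879772), np.float64(209.0026611926504)) (np.float64(280.9957922695443), np.float64(188.3959557832678))
shift cm [-0.04  0.19 14.4 ] roll -0.04 now [ 535.5 -311.7  197. ] [-3.139 -0.     1.043] j6 -0.06 gap 94.2 t 7.05
```

View pics/w3.png

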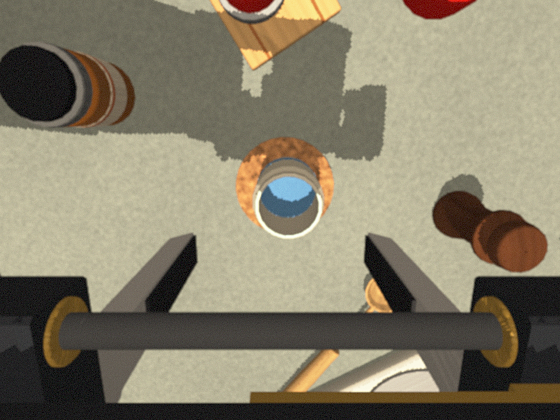

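The sugar mouth is centred at (288.5,205) and the coaster at about (285.5,187). The parked cinnamon stands upright at left.

```bash
python3 - <<'E'
from h import *
p=np.load("pics/w3.npy",allow_pickle=True).item();T=manip.camera_params("top")
print(atz(p,288.5,205,96),tri([(p,288.5,205),(T,389,229.5)]))
print(atz(p,285.5,187,8),tri([(p,285.5,187),(T,381.5,234)]))
E
python3 goto.py 540 -313 55 1.047
```

```text
[ 542.4437492  -312.31314194   96.        ] (array([ 539.87217845, -318.95834995,   73.23488756]), [np.float64(1.3309402750207509), np.float64(1.330940275020771)])
[ 539.87285775 -314.0996585     8.        ] (array([ 537.57335948, -319.20837378,  -15.15514082]), [np.float64(0.9664277357501193), np.float64(0.9664277357500896)])
shift cm [ 0.11  0.45 14.2 ] roll -0.04 now [ 535.5 -311.7  197. ] [-3.139 -0.     1.043] j6 -0.06 gap 94.2 t 7.05
```

```bash
python3 -m creep '[[1,[0.1,0.4,2],0],[1,[0.1,0.4,5],0],[1,[0.1,0.4,8],0],[1,[0.1,0.4,11],0],[1,[0.1,0.4,13.5],0],[1,[0.1,0.4,14.4],0],[0,[0.1,0.4,14.4],0],[-1,[0.1,0.4,14.4],0],[-1,[0.1,0.4,14.4],0],[-1,[0.1,0.4,14.4],0],[-1,[0.1,0.4,14.4],0]]' 10; python3 -m creep '[[0.5,[0,0,0],0],[1,[0,0,0],0],[1,[0,0,0],-1.5],[1,[0,0,0],-3],[1,[0,0,0],-4.5],[1,[0,0,0],-6],[1,[0,0,0],-7.5],[1,[0,0,0],-9],[1,[0,0,0],-10.5],[1,[0,0,0],-12],[1,[0,0,0],-13.5],[1,[0,0,0],-15]]';python3 goto.py 540 -313 53 2.618
```

```text
clock: 8.15
eef_pos: [540.4, -313.9, 55.5]
eef_rot: [3.14, 0.0, 1.043]
wrist_force: [-0.4, 0.0, 5.4]
finger_gap: 62.3
finger_force: 10.0
clock: 9.35
eef_pos: [539.8, -313.6, 54.2]
eef_rot: [-3.141, -0.001, 2.357]
wrist_force: [0.2, 0.7, 0.1]
finger_gap: 94.3
finger_force: 0.0
shift cm [0.03 0.05 0.12] roll -2.99 now [ 539.8 -313.6   54.2] [-3.141e+00 -1.000e-03  2.357e+00] j6 -1.37 gap 94.3 t 9.35
```

```bash
python3 -m creep '[[1,[0,0,0],-1.5],[1,[0,0,0],-3],[1,[0,0,0],-3],[0,[0,0,0],-3],[-1,[0,0,0],-3],[-1,[0,0,0],-3],[-1,[0,0,0],-3],[-1,[0,0,0],-3]]' 25;  python3 goto.py 505.5 28 53 2.618
```

```text
clock: 10.15
eef_pos: [540.0, -313.6, 54.5]
eef_rot: [3.141, -0.0, 2.613]
wrist_force: [0.9, 0.3, -0.5]
finger_gap: 62.3
finger_force: 25.0
shift cm [20.2  27.75  0.15] roll -0.06 now [ 540.  -313.6   54.5] [ 3.141 -0.     2.613] j6 -1.63 gap 62.3 t 10.15
```

```bash
python3 -m creep '[[-1,[0,0,-2],0],[-1,[0,0,-5],0],[-1,[0,0,-8],0],[-1,[1,1.4,-10],0],[-1,[3,4,-10],0],[-1,[5,7,-10],0],[-1,[7,9.6,-10],0],[-1,[9,12.4,-10],0],[-1,[11,15.1,-10],0],[-1,[13,17.9,-10],0],[-1,[15,20.6,-10],0],[-1,[16,22,-10],0]]'; python3 goto.py 505.5 28 62 2.613
```

```text
clock: 11.35
eef_pos: [512.0, -40.8, 154.3]
eef_rot: [-3.142, -0.001, 2.615]
wrist_force: [0.4, -0.9, -2.6]
finger_gap: 62.1
finger_force: 25.0
shift cm [4.02 5.62 9.23] roll 0.02 now [512.  -40.8 154.3] [-3.142e+00 -1.000e-03  2.615e+00] j6 -1.19 gap 62.1 t 11.35
```

```bash
python3 -m creep '[[-1,[1.5,2,0],0],[-1,[3,4.2,0],0],[-1,[4,5.5,0],0],[-1,[4.2,5.7,2],0],[-1,[4.2,5.7,4.5],0],[-1,[4.2,5.7,7],0],[-1,[4.2,5.7,9],0],[-1,[4.2,5.7,9.3],0],[-1,[4.2,5.7,9.3],0]]'; python3 goto.py 505.5 28 53 2.613
python3 - <<'E'
from h import *
p=manip.camera_params("wrist");im=manip.camera("wrist");cv2.imwrite("pics/w4.png",im[:,:,::-1])
m=im[:,:,:]
a=ell(im,*BLUE,(100,20,460,330));print(a,atz(p,*a[0],11))
E
```

```text
clock: 12.25
eef_pos: [504.9, 27.4, 61.4]
eef_rot: [-3.141, -0.001, 2.613]
wrist_force: [0.0, -0.7, -2.3]
finger_gap: 62.1
finger_force: 25.0
shift cm [-0.02  0.08  0.84] roll 0.0 now [504.9  27.4  61.4] [-3.141e+00 -1.000e-03  2.613e+00] j6 -1.06 gap 62.1 t 12.25
((280.3791809082031, 224.10389709472656), (161.43365478515625, 170.526611328125), 92.07240295410156) [502.40227787  29.18423344  11.        ]
```

The two wrist directions reveal a camera bias of about 3.5 mm along tool x. Correcting for it puts the saucer at about (505.4,27), so I set the shaker down here.

```bash
python3 -m creep '[[-1,[0,0,0.4],0],[-1,[0,0,0.7],0],[-1,[0,0,0.9],0],[-1,[0,0,0.9],0],[-1,[0,0,0.9],0]]'; python3 -m creep '[[0,[0,0,0],0],[1,[0,0,0],0],[1,[0,0,0],0],[1,[0,0,0],0],[1,[0,0,0],0]]';python3 goto.py 429.5 -139.6 160 1.61
```

```text
clock: 12.8
eef_pos: [505.1, 27.4, 52.5]
eef_rot: [3.142, 0.0, 2.614]
wrist_force: [0.5, 0.4, -3.3]
finger_gap: 61.9
finger_force: 25.0
clock: 13.3
eef_pos: [505.1, 27.4, 52.6]
eef_rot: [3.141, 0.0, 2.613]
wrist_force: [0.2, 0.7, 0.0]
finger_gap: 90.7
finger_force: 0.0
shift cm [ -1.88 -18.24 -10.74] roll 11.5 now [505.1  27.4  52.6] [3.141 0.    2.613] j6 -1.06 gap 90.7 t 13.3
```

```bash
python3 -m creep '[[1,[0,0,-4],0],[1,[0,0,-9],0],[1,[0,0,-10.7],1.5],[1,[-0.4,-3.5,-10.7],3],[1,[-0.8,-7.5,-10.7],4.5],[1,[-1.2,-11.5,-10.7],6],[1,[-1.6,-15,-10.7],7.5],[1,[-1.9,-17.5,-10.7],9],[1,[-1.9,-18.2,-10.7],10.5],[1,[-1.9,-18.2,-10.7],11.5],[1,[-1.9,-18.2,-10.7],11.5],[1,[-1.9,-18.2,-10.7],11.5]]'; python3 goto.py 429.5 -139.6 46 1.61
```

```text
clock: 14.5
eef_pos: [429.8, -139.3, 159.5]
eef_rot: [3.141, 0.0, 1.613]
wrist_force: [-0.8, 0.4, -0.3]
finger_gap: 94.1
finger_force: 0.0
shift cm [-0.03 -0.03 11.35] roll 0.03 now [ 429.8 -139.3  159.5] [3.141 0.    1.613] j6 -0.44 gap 94.1 t 14.5
```

```bash
python3 -m creep '[[1,[0,0,3],0],[1,[0,0,6],0],[1,[0,0,9],0],[1,[0,0,11.2],0],[1,[0,0,11.4],0],[0,[0,0,11.4],0],[-1,[0,0,11.4],0],[-1,[0,0,11.4],0],[-1,[0,0,11.4],0],[-1,[0,0,11.4],0]]' 25;  python3 goto.py 538 -314.5 60 1.61
```

```text
clock: 15.5
eef_pos: [430.0, -139.5, 46.1]
eef_rot: [3.141, 0.0, 1.61]
wrist_force: [-1.1, 0.9, 6.5]
finger_gap: 61.6
finger_force: 25.0
shift cm [-17.91  10.11  -1.39] roll 0.0 now [ 430.  -139.5   46.1] [3.141 0.    1.61 ] j6 -0.43 gap 61.6 t 15.5
```

```bash
python3 -m creep '[[-1,[0,0,-2],0],[-1,[0,0,-5],0],[-1,[-1,0.5,-8],0],[-1,[-3.5,2,-8],0],[-1,[-6.5,3.7,-8],0],[-1,[-9.5,5.4,-8],0],[-1,[-12.5,7,-8],0],[-1,[-15.5,8.7,-8],0],[-1,[-17.5,9.8,-8],0],[-1,[-18,10.1,-6],0],[-1,[-18,10.1,-3.5],0],[-1,[-18,10.1,-1.8],0]]'; python3 goto.py 537.5 -315.5 54 1.61
```

```text
clock: 16.7
eef_pos: [537.0, -315.0, 61.3]
eef_rot: [-3.14, -0.001, 1.61]
wrist_force: [-0.5, -0.0, -2.1]
finger_gap: 61.8
finger_force: 25.0
shift cm [-0.05  0.05  0.73] roll -0.0 now [ 537.  -315.    61.3] [-3.14e+00 -1.00e-03  1.61e+00] j6 -0.63 gap 61.8 t 16.7
```

```bash
python3 -m creep '[[-1,[0,0,0.4],0],[-1,[0,0,0.8],0],[-1,[0,0,1],0],[-1,[0,0,1],0],[-1,[0,0,1],0]]'; python3 -m creep '[[0,[0,0,0],0],[1,[0,0,0],0],[1,[0,0,0],0],[1,[0,0,0],0],[1,[0,0,-3],0],[1,[0,0,-7],0],[1,[0,0,-11],0],[1,[0,0,-12],0],[1,[0,0,-12],0]]'; python3 goto.py 604 -139 180 1.35
```

```text
clock: 17.2
eef_pos: [538.0, -315.4, 54.1]
eef_rot: [3.141, 0.001, 1.61]
wrist_force: [1.0, 0.4, 1.0]
finger_gap: 61.8
finger_force: 25.0
clock: 18.1
eef_pos: [538.2, -315.6, 175.0]
eef_rot: [3.139, 0.002, 1.61]
wrist_force: [0.0, 0.5, -1.3]
finger_gap: 94.2
finger_force: 0.0
shift cm [17.39  7.27 -0.5 ] roll 2.98 now [ 538.2 -315.6  175. ] [3.139e+00 2.000e-03 1.610e+00] j6 -0.63 gap 94.2 t 18.1
```

```bash
python3 -m creep '[[1,[1.5,0.7,0],0.5],[1,[4,1.7,0],1],[1,[7.5,3.2,0],1.5],[1,[11,4.7,0],2],[1,[14.5,6.2,0],2.5],[1,[17,7.2,0],3],[1,[17.5,7.4,0],3],[1,[17.5,7.4,0],3],[1,[17.5,7.4,0],3]]'
python3 - <<'E'
from h import *
p=manip.camera_params("wrist");im=manip.camera("wrist");cv2.imwrite("pics/w5.png",im[:,:,::-1])
a=ell(im,*RED,(200,120,360,320));x=atz(p,*a[0],69);print(a,x, proj(p,[604.8,-138,69]))
E
python3 goto.py 604.8 -138 28.5 1.35
```

```text
clock: 19.0
eef_pos: [604.3, -138.4, 172.5]
eef_rot: [-3.14, 0.0, 1.348]
wrist_force: [0.1, 0.2, 0.2]
finger_gap: 94.1
finger_force: 0.0
((282.4579162597656, 206.97535705566406), (57.379791259765625, 60.15178298950195), 90.36180877685547) [ 605.9575308  -137.94530473   69.        ] (np.float64(281.0884590426782), np.float64(207.34173947974554))
shift cm [ 0.07  0.03 14.43] roll -0.03 now [ 604.3 -138.6  172.8] [-3.141  0.     1.348] j6 -0.06 gap 94.0 t 19.05
```

View pics/w5.png

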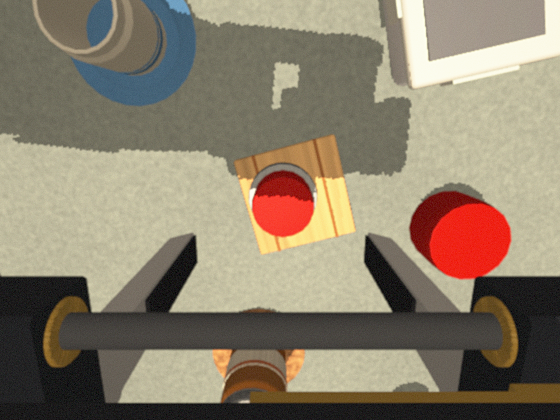

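The small cap is at (282.5,205), lid plug-down on the board, cinnamon on the coaster. I descend to the flange and centre it with a light squeeze.

```bash
python3 -m creep '[[1,[-0.1,0.1,3],0],[1,[-0.1,0.1,6],0],[1,[-0.1,0.1,9],0],[1,[-0.1,0.1,12],0],[1,[-0.1,0.1,13.5],0],[1,[-0.1,0.1,14.2],0],[1,[-0.1,0.1,14.2],0],[1,[-0.1,0.1,14.2],0]]'; python3 goto.py 605 -139.5 28.5 1.35
```

```text
clock: 19.85
eef_pos: [606.2, -139.1, 32.8]
eef_rot: [3.14, 0.0, 1.348]
wrist_force: [0.5, -0.2, -0.8]
finger_gap: 94.0
finger_force: 0.0
shift cm [-0.07 -0.1   0.43] roll -0.02 now [ 606.2 -139.1   32.8] [3.14  0.    1.348] j6 -0.06 gap 94.0 t 19.85
```

```bash
python3 -m creep '[[1,[-0.05,0,0.4],0],[0,[-0.05,0,0.4],0],[-1,[-0.05,0,0.4],0],[-1,[-0.05,0,0.4],0],[-1,[-0.05,0,0.4],0],[-1,[-0.05,0,0.4],0]]' 6;  python3 -m creep '[[0.5,[0,0,0],0],[1,[0,0,0],0],[1,[0,0,0],-1.5],[1,[0,0,0],-3],[1,[0,0,0],-4.5],[1,[0,0,0],-6],[1,[0,0,0],-7.5],[1,[0,0,0],-9],[1,[0,0,0],-10.5],[1,[0,0,0],-12],[1,[0,0,0],-13.5],[1,[0,0,0],-15]]'; python3 goto.py 605 -139.5 28.5 2.918
```

```text
clock: 20.45
eef_pos: [605.5, -139.2, 27.6]
eef_rot: [3.141, 0.0, 1.348]
wrist_force: [0.5, -0.3, 1.2]
finger_gap: 62.8
finger_force: 6.0
clock: 21.65
eef_pos: [605.4, -139.2, 27.4]
eef_rot: [-3.142, -0.0, 2.663]
wrist_force: [-0.0, -0.1, -0.0]
finger_gap: 93.8
finger_force: 0.0
shift cm [ 0.02 -0.05 -0.11] roll -2.93 now [ 605.4 -139.2   27.4] [-3.142 -0.     2.663] j6 -1.38 gap 93.8 t 21.65
```

```bash
python3 -m creep '[[1,[0,0,-0.1],-1.5],[1,[0,0,-0.1],-3],[1,[0,0,-0.1],-3],[0,[0,0,-0.1],-3],[-1,[0,0,-0.1],-3],[-1,[0,0,-0.1],-3],[-1,[0,0,-0.1],-3],[-1,[0,0,-0.1],-3]]' 25;  python3 -m creep '[[-1,[0,0,-1],0],[-1,[0,0,-2.5],0],[-1,[0,0,-5],0],[-1,[0,0,-7.5],0],[-1,[0,0,-10],0],[-1,[0,0,-12],0],[-1,[0,0,-12],0],[-1,[0,0,-12],0]]'; python3 goto.py 505.1 27.4 125 2.918
```

```text
clock: 22.45
eef_pos: [605.4, -139.2, 28.5]
eef_rot: [3.142, 0.0, 2.918]
wrist_force: [0.4, -0.0, -0.1]
finger_gap: 62.5
finger_force: 25.0
clock: 23.25
eef_pos: [605.4, -139.2, 148.7]
eef_rot: [-3.142, 0.001, 2.919]
wrist_force: [-0.3, 0.7, -2.3]
finger_gap: 62.4
finger_force: 25.0
shift cm [13.46 14.03  2.37] roll 0.01 now [ 605.4 -139.2  148.7] [-3.142e+00  1.000e-03  2.919e+00] j6 -1.63 gap 62.4 t 23.25
```

```bash
python3 -m creep '[[-1,[0.6,0.6,0],0],[-1,[1.7,1.8,0],0],[-1,[3.2,3.3,0],0],[-1,[4.8,5,0],0],[-1,[6.4,6.7,0],0],[-1,[8,8.3,0],0],[-1,[9.6,10,0],0],[-1,[11.2,11.7,0],0],[-1,[12.4,12.9,0],0],[-1,[13.2,13.8,0],0],[-1,[13.5,14,0],0],[-1,[13.5,14,0],0]]'; python3 -m creep '[[-1,[0,0,0],0],[-1,[0,0,0.8],0],[-1,[0,0,1.8],0],[-1,[0,0,2.4],0],[-1,[0,0,2.4],0],[-1,[0,0,2.4],0]]'; python3 goto.py 505.1 27.4 112 2.918;  python3 - <<'E'
from h import *
for n in("wrist","scene"):
  cv2.imwrite(f"pics/{n}6.png",manip.camera(n)[:,:,::-1])
a=cv2.imread("pics/wrist6.png")[60:420,140:420];b=cv2.resize(cv2.imread("pics/scene6.png")[150:250,270:370],(360,360),interpolation=2)
cv2.imwrite("pics/m6.png",np.hstack([a,b]))
E
```

```text
clock: 24.45
eef_pos: [504.6, 27.2, 148.4]
eef_rot: [-3.141, -0.0, 2.919]
wrist_force: [0.5, 0.3, -1.6]
finger_gap: 62.1
finger_force: 25.0
clock: 25.05
eef_pos: [504.7, 27.1, 124.3]
eef_rot: [-3.142, -0.0, 2.919]
wrist_force: [-0.1, 0.0, -0.7]
finger_gap: 62.6
finger_force: 25.0
shift cm [-0.03  0.04  1.23] roll 0.01 now [504.7  27.1 124.3] [-3.142 -0.     2.919] j6 -1.37 gap 62.6 t 25.05
```

View pics/m6.png

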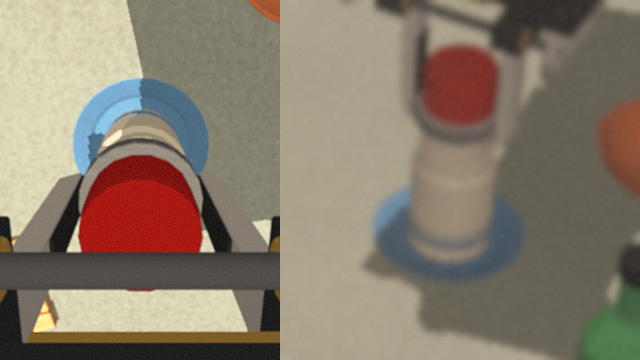

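The lid with its cap is held level above the mouth and aligned in both views. I lower it with force checks.

```bash
python3 -m creep '[[-1,[-0.03,0.04,0.4],0],[-1,[-0.03,0.04,0.8],0],[-1,[-0.03,0.04,1.2],0],[-1,[-0.03,0.04,1.5],0],[-1,[-0.03,0.04,1.7],0],[-1,[-0.03,0.04,1.7],0]]'; python3 goto.py 505.1 27.4 101.5 2.918
```

```text
clock: 25.75
eef_pos: [504.9, 27.5, 107.2]
eef_rot: [-3.142, -0.0, 2.919]
wrist_force: [-0.2, 0.8, -0.7]
finger_gap: 62.4
finger_force: 25.0
shift cm [-0.02 -0.    0.57] roll 0.01 now [504.9  27.5 107.2] [-3.142 -0.     2.919] j6 -1.37 gap 62.4 t 25.75
```

The plug is 3 mm inside with no contact force, so I carry on down.

```bash
python3 -m creep '[[-1,[0,0,0.2],0],[-1,[0,0,0.35],0],[-1,[0,0,0.5],0],[-1,[0,0,0.55],0],[-1,[0,0,0.55],0]]'; python3 goto.py 505.1 27.4 101.5 2.918
```

```text
clock: 26.25
eef_pos: [505.0, 27.5, 101.9]
eef_rot: [-3.142, -0.0, 2.919]
wrist_force: [-0.0, -0.9, 0.3]
finger_gap: 62.7
finger_force: 25.0
shift cm [-0.01 -0.01  0.04] roll 0.01 now [505.   27.5 101.9] [-3.142 -0.     2.919] j6 -1.37 gap 62.7 t 26.25
```

```bash
python3 -m creep '[[-0.1,[0,0,0.05],0],[0.3,[0,0,0.05],0],[0.6,[0,0,0.05],0],[1,[0,0,0.05],0],[1,[0,0,0.05],0],[1,[0,0,0.05],0],[1,[0,0,-1.2],0],[1,[0,0,-2.6],0],[1,[0,0,-2.6],0],[1,[0,0,-2.6],0]]'
python3 - <<'E'
from h import *
for n in("wrist","scene"):
  cv2.imwrite(f"pics/{n}7.png",manip.camera(n)[:,:,::-1])
a=cv2.imread("pics/wrist7.png")[60:420,140:420];b=cv2.resize(cv2.imread("pics/scene7.png")[150:250,270:370],(360,360),interpolation=2)
cv2.imwrite("pics/m7.png",np.hstack([a,b]))
E
```

```text
clock: 27.25
eef_pos: [505.2, 27.5, 128.3]
eef_rot: [3.141, 0.001, 2.919]
wrist_force: [-0.0, 0.1, -1.3]
finger_gap: 94.0
finger_force: 0.0
```

View pics/m7.png

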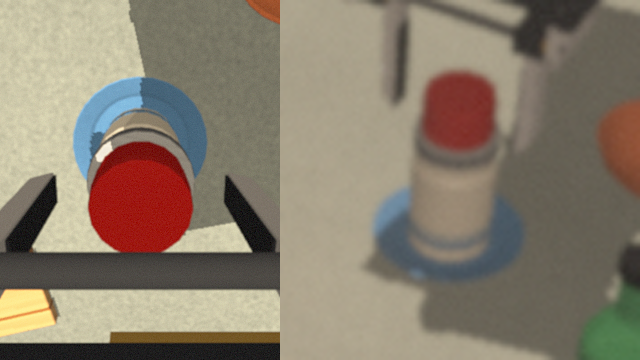

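The lid is seated level with its cap on, and the fingers are clear of it. Now I grip the cap gently and lift it straight up.

```bash
python3 -m creep '[[0.3,[0,0,0],0],[-0.2,[0,0,0],0],[-1,[0,0,0],0],[-1,[0,0,0],0],[-1,[0,0,0],0],[-1,[0,0,0],0],[-1,[0,0,0],0]]' 10; python3 -m creep '[[-1,[0,0,-0.3],0],[-1,[0,0,-0.8],0],[-1,[0,0,-1.5],0],[-1,[0,0,-2.5],0],[-1,[0,0,-4],0],[-1,[0,0,-5.5],0],[-1,[0,0,-7],0],[-1,[0,0,-8.3],0],[-1,[0,0,-9],0],[-1,[0,0,-9],0],[-1,[0,0,-9],0],[-1,[0,0,-9],0]]'
python3 - <<'E'
from h import *
for n in("wrist","scene"):
  cv2.imwrite(f"pics/{n}8.png",manip.camera(n)[:,:,::-1])
a=cv2.imread("pics/wrist8.png")[60:420,140:420];b=cv2.resize(cv2.imread("pics/scene8.png")[130:250,250:370],(360,360),interpolation=2)
cv2.imwrite("pics/m8.png",np.hstack([a,b]))
E
```

```text
clock: 28.05
eef_pos: [505.1, 27.5, 127.9]
eef_rot: [-3.142, -0.0, 2.919]
wrist_force: [-0.2, 0.9, -0.1]
finger_gap: 51.6
finger_force: 10.0
clock: 29.25
eef_pos: [504.8, 27.5, 217.3]
eef_rot: [-3.141, -0.001, 2.919]
wrist_force: [-0.3, -0.0, -1.2]
finger_gap: 52.2
finger_force: 10.0
```

View pics/m8.png

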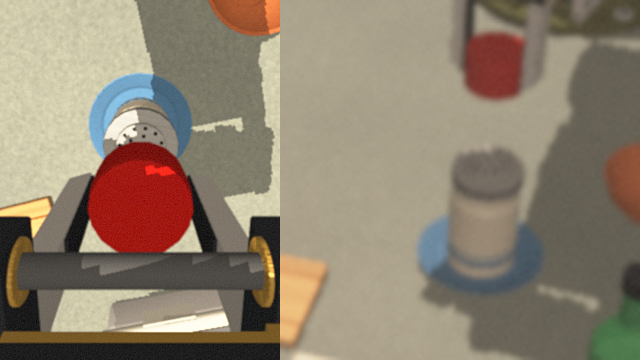

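The fingers hold the cap upright, 90 mm up (its edge about 112 mm above the lid's underside). The lid stays seated and the sugar shaker stands in the saucer.

```bash
python3 -c "
from cell import manip
print(manip.sign_off())"
```

```text
the job is handed in; nothing more can be done
None
```

I handed the job in after about 29 s: the shakers are swapped, the sifter lid is seated on the sugar shaker in the saucer, and the red cap is held upright and still about 90 mm above where it sat; sign-off returned no verdict.

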